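Hang a cable tray section on two catch hooks

TASK

Lift the ladder-type cable tray section out of its wooden cradle and hang it on the stand by its two end pins, pressing it gently down until both pins are fully home under the roller catches of both hooks. Make sure that both are home while you still hold it, then let go and leave it hanging still; never load the hooks with more than about two kilos of force, and leave everything else where it is.

Things in the scene. Friction and masses are not known exactly. Their poses are not given: they have to be found in the camera images.
- rail_mid (a point): Middle of the top rail of the loose aluminium ladder-type cable tray section (0.3 to 0.55 kg), the thing to hang. z up, y along the rail, x through its thickness; same either way round. Rail 240 long, 24 high, 12 thick. The section's underside is 88 below this point; rungs 14 wide at y = +-45 and +-113. It starts upright in the cradle, its bottom rail in the slots.
- pin_a (a point): Middle of the section's end pin on its +y side: plain round steel, 12 diameter, 45 long, from y = 120 to 165 of the rail, level with the rail's middle; y along the pin.
- pin_b (a point): The same for the pin on the section's -y side.
- cradle: Fixed wooden cradle: board 100 x 220, 12 thick, with two slotted blocks, top 38 above the table; slot 15 wide and 26 deep along the cradle's y, in which the section's bottom rail stands on the board. Origin at the centre of its underside. Lift the section straight up out of it.
- stand: Fixed stand: grey base 150 x 340, 12 thick, two aluminium posts 212 high at y = +-143, x = 40 to 60, with two dark hooks reaching to its -x side at y = +-143. Origin on the table. Hook height (see hook line) is not measured: feel for it. Hooks stand firm under the permitted load. Between the posts only a low cross bar, its top 35 to 45 below the trough floors.
- hook_line (a point): Point on the table midway between and straight below the two hooks (stand's axes; at x = -10 of the stand). Each hook is a trough open at the top, 15 wide in x, 16 wide in y, with flares that catch a pin up to 7 off centre (tops of the flares 34 in front, 53 behind, above the trough floor). Trough floors lie 106 to 168 above the table, drawn anew each time and not measured; one may be up to 4 higher than the other.
- catch_l (a joint): Sprung white roller (12 diameter) over the trough of the hook at the stand's +y end, pushed aside to -x. Value in m: 0 free or with a pin only resting on it, up to 0.006 as the pin passes, then about 0.002 (0.001 to 0.004) with the pin home. A pin meets it with its centre 22 mm above the trough floor, is home at 6; passing takes about 5 N down per hook, weight included, then it pulls itself down.
- catch_r (a joint): Sprung white roller (12 diameter) over the trough of the hook at the stand's -y end, pushed aside to -x. Value in m: 0 free or with a pin only resting on it, up to 0.006 as the pin passes, then about 0.002 (0.001 to 0.004) with the pin home. A pin meets it with its centre 22 mm above the trough floor, is home at 6; passing takes about 5 N down per hook, weight included, then it pulls itself down.
- offcut: Bystander, loose: short offcut of white U-shaped plastic trunking, 110 x 40 x 25 mm. Leave it alone. Origin under its middle.
- offcut_wide: Bystander, loose: wider offcut of white U-shaped trunking, 140 x 60 x 40 mm. Leave it alone. Origin under its middle.
- junction_box: Bystander, loose: square white junction box with grey lid, 79 x 79 x 40 mm. Leave it alone. Origin under its middle.
- brush: Bystander, loose: bench brush lying flat. Leave it alone. Origin under its middle.
- screwdriver: Bystander, loose: screwdriver with black handle lying flat. Leave it alone. Origin under its middle.
- cup: Bystander, loose: open grey plastic cup, 70 mm wide, 80 mm high. Leave it alone. Origin under its middle.
- wrench: Bystander, loose: open wrench lying flat. Leave it alone. Origin under its middle.
Things that resemble listed ones, but are neither listed nor needed, are in the scene too. Several things have the shape of the cradle; the one meant has the colours described above.

How it is judged:
By the outcome, as a careful person would: the job done as asked, in the order asked, and still so for the second after the job is handed in, with the robot touching nothing.
It also fails if it takes over 69 s, if anything falls off the work surface, if the arm or the gripper's body presses on something with over 40 N, if the wrist force passes 120 N, or if a joint passes its speed limit or range.

ROBOT

A 6-joint arm with a two-finger parallel gripper is mounted at the origin on the work surface. World frame = base frame: x ahead of the robot, y to its left, z up, the work surface at z = 0. Lengths are in m, angles in rad, forces in N, time in s.
With the tool pointing down it reaches from about 0.325 to 0.775 m from the base axis. Payload 5.5 kg.
Tool frame: the origin (TCP) lies midway between the tips of the shut fingers; the grasp point (between the pads) lies 19 mm behind it (grip_point_offset is the distance from the TCP to the grasp point, in m); x points along the fingers, z is the direction in which the jaws open and shut, and the axes are right-handed (so a half turn about x gives the same grasp; the last joint's range is limited). The gripper opens to 85 mm and grips with 20 to 120 N. Pads are 22 mm wide; open, the fingers measure 114 mm over their backs; the gripper's body (76 mm by 85 mm) begins 54 mm behind the grasp point. The pads swing forward as they close: fully open they stand 13 mm farther back than shut.
Start: joints at [-1.269, 0.091, 1.231, -0, 1.82, -0.057], TCP at [0.211, -0.562, 0.231] pointing down, gripper open.
Joint ranges: [-2.87, 2.87], [-0.86, 2.18], [0.17, 2.46], [-1.51, 4.65], [0.06, 2.69], [-2.65, 2.65]. Speed limits (rad/s): [2.57, 2.57, 3.01, 3.14, 3.14, 3.14].

INTERFACE

Orientations are given as a unit quaternion [w, x, y, z].
In Python, from bench import move_pose, servo_line, move_joints, gripper_to, pause, ik, camera, IKError, sign_off, read_clock, read_joints, read_qvel, read_tau, read_eef_pos, read_tcp_rot, read_wrist_force, read_wrist_torque, read_gripper_width, grip_point_offset gives the robot as it stands. Calls block until the motion is done:
- move_pose(position, orientation): joint-space move of the TCP to a pose.
- servo_line(position, v=0.15, frame=None, stop_force=None): straight line of the TCP; frame=None keeps the orientation; v is the mean speed in m/s. With stop_force (N) it stops when the force on the tool has changed by that much, and returns True; else False.
- move_joints(angles): joint-space move.
- gripper_to(opening, force=None): finger opening in m; force is the grip in N (None keeps the last); returns when the fingers have stopped.
- pause(seconds).
- ik(position, orientation): joint angles nearest the present ones, or None.
- camera(name): name is "scene" or "top"; returns a dict with "color" (420x560x3 uint8, red, green, blue), "z_map" (420x560 float32, m along the optical axis (not along the pixel's ray), 0 where there is no reading), "intrinsics" (3x3 intrinsics, pixels), "xyz" and "rotation" of the camera in the world. Camera axes: x right, y up, looking along -z (the intrinsics and any distortion apply to the point x, -y, -z); pixel columns grow to the right and rows downward; lengths in m; the calibration is good to about 2 mm. A picture is of the moment at which its call begins.
A pose or a line that the arm cannot do raises IKError and nothing moves.
- sign_off(): hands the job in, once; it reports no verdict.
Readings, each from a call of its own:
- read_clock(): time.
- read_joints(): joint angles.
- read_qvel(): joint speeds.
- read_tau(): joint torques, N m.
- read_eef_pos(): TCP position.
- read_tcp_rot(): TCP orientation.
- read_wrist_force(): force on the tool from outside, world axes, zero at the start.
- read_wrist_torque(): the same for the moment, N m.
- read_gripper_width(): finger opening in m.
Only numpy, scipy, OpenCV 4.12 (cv2) and the standard library are available. Lean on these libraries where they do the work, as an engineer would, in place of code of your own. Each camera call takes 0.05 s, during which the arm holds its last target.

## Working session

There is one attempt and no reset: what is moved stays moved. The work goes in short steps, each a Python script; the robot and the scene stay as the last script left them, time stands still between calls to the robot, and variables do not carry over. Pictures are saved under pics/ and viewed, and the job is handed in when it is done.

```bash
mkdir -p pics; ls; cat > h.py <<'E'
from bench import *
import numpy as np, cv2
def snap(n,tag):
    c=camera(n); np.savez(f'pics/{tag}.npz',**c); cv2.imwrite(f'pics/{tag}.png',c['color'][:,:,::-1]); return c
def pt(c,u,v,r=0):
    K=c['intrinsics']; z=c['z_map'][v,u]
    p=np.array([(u-K[0,2])/K[0,0]*z,-(v-K[1,2])/K[1,1]*z,-z]); return c['rotation']@p+c['xyz']
def cloud(c):
    K=c['intrinsics'];z=c['z_map'];v,u=np.mgrid[:z.shape[0],:z.shape[1]]
    P=np.stack([(u-K[0,2])/K[0,0]*z,-(v-K[1,2])/K[1,1]*z,-z],-1); P=P@c['rotation'].T+c['xyz']; P[z==0]=np.nan; return P
E
python3 - <<'E'
from h import *
for n in('scene','top'):
    c=snap(n,n+'0'); print(c['intrinsics'],c['xyz'],c['rotation'],[k for k in c])
print(read_clock(),read_tcp_rot(),grip_point_offset, read_wrist_force())
E
```

```text
pics
[[422.4153214    0.         278.0915367 ]
 [  0.         422.4153214  207.57083405]
 [  0.           0.           1.        ]] [ 0.99944518 -0.32789282  1.1271863 ] [0.85683572 0.22569134 0.12487886 0.44643166] ['color', 'z_map', 'intrinsics', 'xyz', 'rotation']
[[457.24249079   0.         275.31169866]
 [  0.         457.24249079 215.53386046]
 [  0.           0.           1.        ]] [ 0.3116796  -0.00403305  1.52851911] [ 0.70824843  0.04580626 -0.0588752  -0.70201116] ['color', 'z_map', 'intrinsics', 'xyz', 'rotation']
0.1 [ 0.58071177  0.40313036  0.58168294 -0.40237384] 0.0187 [ 0.47387212 -0.30293817  0.29108412]
```

```bash
sed -i "s/^import numpy.*/&\nfrom scipy.spatial.transform import Rotation as R\ndef rm(q): return R.from_quat(np.asarray(q)[[1,2,3,0]]).as_matrix()/; s/c\['rotation'\]@p/rm(c['rotation'])@p/; s/c\['rotation'\].T/rm(c['rotation']).T/" h.py; cat h.py | head -8; python3 -c "
import cv2
for n in('scene','top'):
    cv2.imwrite(f'pics/{n}0b.png',cv2.resize(cv2.imread(f'pics/{n}0.png'),(784,588),interpolation=cv2.INTER_CUBIC))"
```

```text
from bench import *
import numpy as np, cv2
from scipy.spatial.transform import Rotation as R
def rm(q): return R.from_quat(np.asarray(q)[[1,2,3,0]]).as_matrix()
def snap(n,tag):
    c=camera(n); np.savez(f'pics/{tag}.npz',**c); cv2.imwrite(f'pics/{tag}.png',c['color'][:,:,::-1]); return c
def pt(c,u,v,r=0):
    K=c['intrinsics']; z=c['z_map'][v,u]
```

View pics/scene0.png

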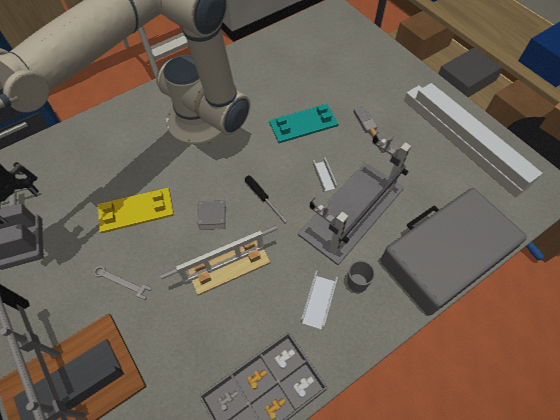

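View pics/top0.png

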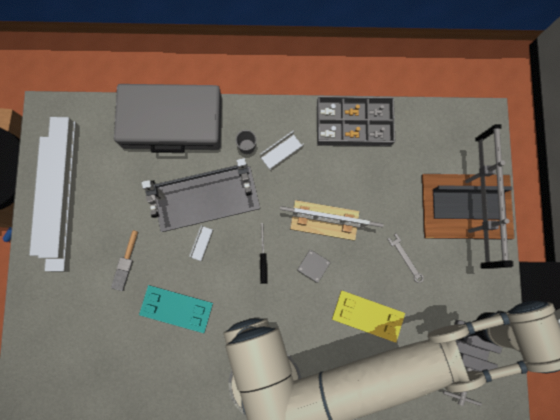

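The scene view shows the section in the wooden cradle at about (220,255) and the stand at (355,210). The top view has them at (328,218) and (203,195). I'll enlarge both.

```bash
python3 -c "
import cv2
def crop(n,o,x,y,w,h,s):
    i=cv2.imread(f'pics/{n}.png')[y:y+h,x:x+w]; cv2.imwrite(f'pics/{o}.png',cv2.resize(i,None,fx=s,fy=s,interpolation=cv2.INTER_CUBIC))
crop('top0','c1',270,190,125,60,6)
crop('top0','c2',135,145,135,95,5.8)
crop('scene0','c3',150,215,140,90,5.5)
crop('scene0','c4',290,130,130,135,4.4)
"
```

```text
(no output)
```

View pics/c1.png

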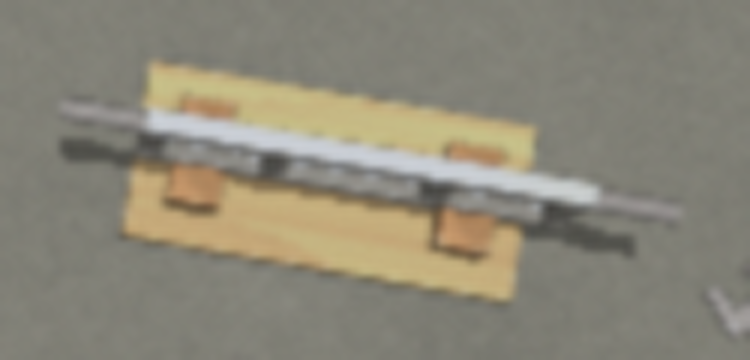

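View pics/c2.png

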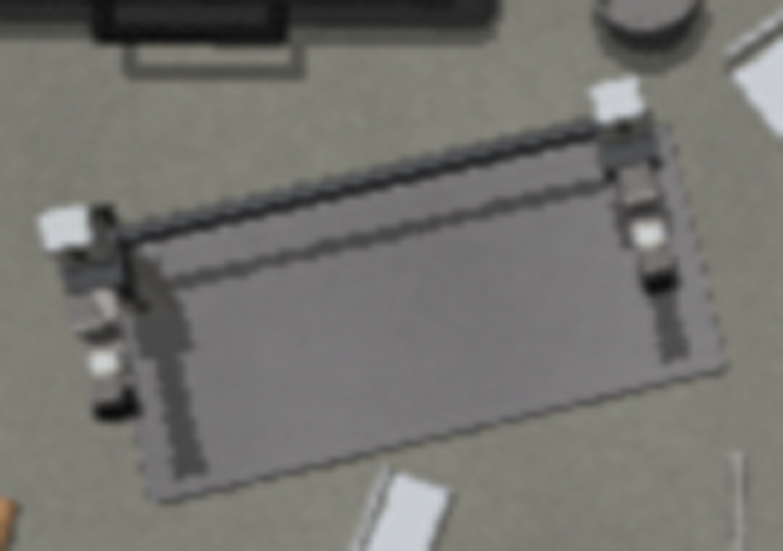

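View pics/c3.png

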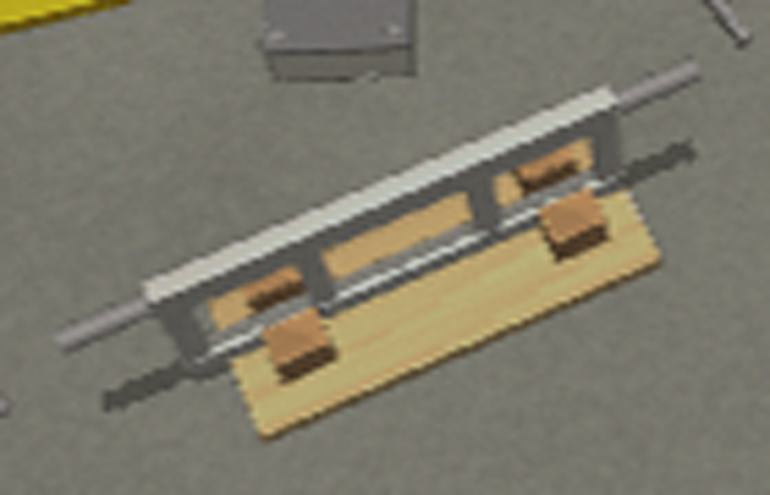

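View pics/c4.png

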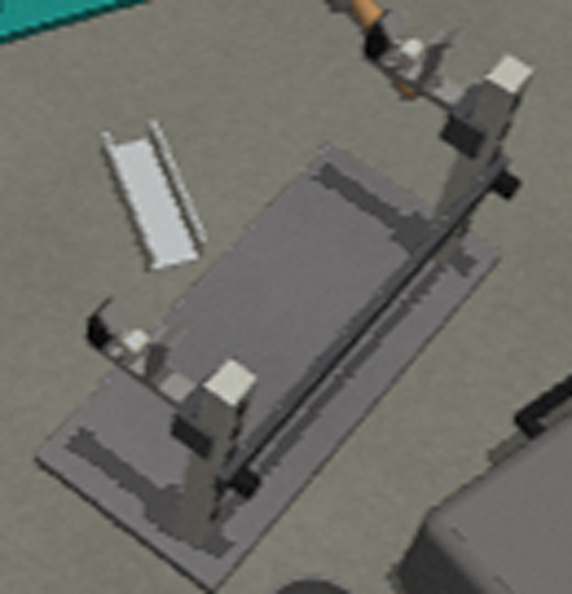

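```bash
python3 - <<'E'
from h import *
for n in('top','scene'):
    c=np.load(f'pics/{n}0.npz'); P=cloud(c); np.save(f'pics/P{n}.npy',P)
    print(n,'table', P[260,330] if n=='top' else P[200,250])
t=np.load('pics/Ptop.npy')
# rail top pts
for (x,y,lo,hi) in [((280,385),(200,232),.09,.13),((140,262),(155,215),.1,.3)]:
    S=t[y[0]:y[1],x[0]:x[1]].reshape(-1,3); S=S[(S[:,2]>lo)&(S[:,2]<hi)]
    print(len(S),np.round(S.min(0),3),np.round(S.max(0),3),np.round(np.median(S,0),3))
    print(np.round(S[np.argsort(S[:,2])[::-1][:25]],3))
E
```

```text
top table [ 0.39197172 -0.2159424  -0.00465494]
scene table [ 3.86337021e-01 -2.59139572e-02 -2.61434260e-04]
472 [ 0.494 -0.369  0.09 ] [ 0.556 -0.044  0.12 ] [ 0.523 -0.204  0.11 ]
[[ 0.54  -0.094  0.12 ]
 [ 0.517 -0.247  0.12 ]
 [ 0.531 -0.156  0.12 ]
 [ 0.534 -0.128  0.119]
 [ 0.517 -0.222  0.118]
 [ 0.511 -0.307  0.118]
 [ 0.508 -0.319  0.118]
 [ 0.535 -0.166  0.118]
 [ 0.532 -0.185  0.118]
 [ 0.541 -0.132  0.118]
 [ 0.529 -0.166  0.118]
 [ 0.535 -0.172  0.118]
 [ 0.535 -0.135  0.117]
 [ 0.514 -0.232  0.117]
 [ 0.532 -0.182  0.117]
 [ 0.508 -0.294  0.117]
 [ 0.529 -0.197  0.117]
 [ 0.532 -0.144  0.117]
 [ 0.517 -0.238  0.117]
 [ 0.541 -0.091  0.117]
 [ 0.535 -0.107  0.117]
 [ 0.535 -0.11   0.117]
 [ 0.517 -0.235  0.116]
 [ 0.52  -0.251  0.116]
 [ 0.52  -0.207  0.116]]
979 [0.512 0.043 0.1  ] [0.683 0.366 0.224] [0.621 0.249 0.168]
[[0.628 0.065 0.224]
 [0.56  0.347 0.222]
 [0.557 0.347 0.222]
 [0.632 0.059 0.221]
 [0.564 0.336 0.22 ]
 [0.629 0.071 0.22 ]
 [0.629 0.068 0.22 ]
 [0.558 0.345 0.219]
 [0.561 0.345 0.219]
 [0.626 0.071 0.219]
 [0.621 0.071 0.218]
 [0.633 0.062 0.218]
 [0.624 0.065 0.218]
 [0.657 0.083 0.218]
 [0.599 0.356 0.217]
 [0.63  0.062 0.217]
 [0.672 0.081 0.217]
 [0.561 0.34  0.217]
 [0.555 0.345 0.217]
 [0.627 0.065 0.217]
 [0.591 0.353 0.217]
 [0.675 0.066 0.217]
 [0.666 0.078 0.217]
 [0.663 0.075 0.216]
 [0.555 0.348 0.216]]
```

Top view: the rail's top runs (294.4,210.3) to (369.6,222.6), with pin tips at (280.3,208) and (383.6,225.4). The stand's post tops are at (146,184) and (241.5,162), and its hooks are on the robot's side. I'll fit each pose from both views.

```bash
cat > fit.py <<'E'
from h import *
from scipy.optimize import least_squares
C={n:np.load(f'pics/{n}0.npz') for n in('top','scene')}
def proj(n,p):
    c=C[n];q=(np.asarray(p)-c['xyz'])@rm(c['rotation']); K=c['intrinsics']
    return np.stack([K[0,0]*q[:,0]/-q[:,2]+K[0,2],-K[1,1]*q[:,1]/-q[:,2]+K[1,2]],-1)
def unc(o,s,pts): return (np.array(pts,float)+.5)/s-.5+np.array(o)
def fit(obs,x0,name):
    def f(p,full=False):
        r=[]
        c,s=np.cos(p[2]),np.sin(p[2])
        for n,loc,px in obs:
            L=np.array(loc)/1000; W=np.stack([p[0]+c*L[:,0]-s*L[:,1],p[1]+s*L[:,0]+c*L[:,1],L[:,2]],-1)
            r.append(proj(n,W)-px)
        return r if full else np.concatenate(r).ravel()
    for sub in (obs,obs[:1],obs[1:]):
        o=obs; 
        obs=sub; s=least_squares(f,x0,loss='soft_l1'); print(name,[u[0] for u in sub],np.round(s.x,4)); 
        if sub is o: print([np.round(r,1).tolist() for r in f(s.x,True)]); res=s.x
        obs=o
    return res
sec=[(0,120,112),(0,-120,112),(0,165,100),(0,-165,100)]
a=fit([('top',sec,unc((270,190),6,[(147,122),(598,196),(62,110),(682,213)])),
 ('scene',sec,unc((150,215),5.5,[(608,97),(150,291),(698,71),(62,344)]))],[.523,-.204,-.15],'section')
st=[(50,143,212),(50,-143,212),(-75,170,12),(-75,-170,12),(75,-170,12)]
b=fit([('top',st,unc((135,145),5.8,[(65,227),(618,101),(160,500),(727,368),(668,128)])),
 ('scene',st,unc((290,130),4.4,[(510,75),(230,383),(328,147),(38,458),(215,590)]))],[.57,.2,.2],'stand')
np.savez('pose.npz',sec=a,st=b)
for n in('top','scene'):
    P=np.load(f'pics/P{n}.npy').reshape(-1,3)
    for nm,p in(('sec',a),('st',b)):
        c,s=np.cos(p[2]),np.sin(p[2]); d=P[:,:2]-p[:2]; L=np.stack([c*d[:,0]+s*d[:,1],-s*d[:,0]+c*d[:,1],P[:,2]],-1)*1000
        if nm=='sec':
            m=(abs(L[:,0])<4)&(abs(L[:,1])<110)&(L[:,2]>95); print(n,'rail top',m.sum(),L[m].mean(0))
        else:
            for sg in(1,-1):
                m=(abs(L[:,1]-sg*143)<10)&(abs(L[:,0]-50)<9)&(L[:,2]>195); print(n,'post',sg,m.sum(),L[m].mean(0))
                for x in range(-50,36,5):
                    m=(abs(L[:,1]-sg*143)<12)&(abs(L[:,0]-x)<3)&(L[:,2]>60); Z=np.sort(L[m][:,2])[::-1]; print('  x',x,m.sum(),Z[:8].round())
E
python3 fit.py
```

```text
section ['top', 'scene'] [ 0.5264 -0.2054 -0.1626]
[[[-0.4, -1.3], [-0.2, -0.6], [-0.5, -1.1], [-1.0, -0.5]], [[0.0, -0.8], [-1.8, 0.3], [-1.1, -0.5], [-1.4, -0.5]]]
section ['top'] [ 0.5236 -0.2071 -0.1556]
section ['scene'] [ 0.5291 -0.2035 -0.1643]
stand ['top', 'scene'] [0.5927 0.2022 0.2539]
[[[-0.3, -2.2], [-0.5, -3.2], [-1.2, 1.7], [0.5, 0.1], [0.1, -0.7]], [[0.3, 0.5], [1.1, 1.3], [-2.4, -2.3], [-3.3, -1.3], [-2.5, -0.5]]]
stand ['top'] [0.5892 0.2011 0.26  ]
stand ['scene'] [0.5957 0.2053 0.2617]
top rail top 168 [-2.06101014e-02  4.44712669e-01  1.11907142e+02]
top post 1 27 [ 46.98679247 142.98489275 212.19601019]
  x -50 24 [192. 192. 192. 192. 191. 190. 190. 189.]
  x -45 20 [203. 201. 200. 200. 199. 198. 196. 193.]
  x -40 11 [203. 202. 200. 199. 197. 196. 196. 192.]
  x -35 10 [191. 191. 191. 190. 190. 189. 188. 170.]
  x -30 12 [186. 183. 181. 179. 170. 170. 166. 165.]
  x -25 15 [186. 186. 185. 185. 185. 183. 183. 183.]
  x -20 11 [187. 186. 183. 183. 182. 181. 181. 179.]
  x -15 7 [181. 167. 165. 163. 163. 161. 155.]
  x -10 32 [214. 213. 210. 206. 204. 201. 201. 20
[... 2649 characters left out ...]
3. 191. 191. 190. 190.]
  x -25 17 [186. 186. 185. 183. 183. 182. 182. 181.]
  x -20 22 [187. 187. 186. 186. 185. 185. 184. 183.]
  x -15 26 [187. 185. 185. 184. 184. 182. 180. 179.]
  x -10 8 [203. 168. 166. 166. 165. 165. 163. 160.]
  x -5 24 [208. 207. 207. 206. 206. 206. 205. 205.]
  x 0 42 [214. 214. 213. 213. 212. 212. 212. 209.]
  x 5 28 [219. 219. 218. 218. 217. 217. 216. 216.]
  x 10 21 [218. 218. 217. 216. 215. 172. 169. 169.]
  x 15 12 [169. 169. 169. 168. 167. 167. 167. 167.]
  x 20 16 [169. 169. 168. 168. 167. 167. 167. 166.]
  x 25 19 [174. 173. 173. 171. 170. 170. 170. 169.]
  x 30 15 [174. 171. 170. 170. 170. 170. 170. 169.]
  x 35 22 [212. 212. 211. 210. 209. 202. 198. 193.]
```

The poses agree between cameras to about 5 mm, a consistent camera bias. The rail top at 112 mm and the post tops at 212 mm match the sheet, and the hook floors look to be around 165 mm. I'll grasp now and null the side forces.

```bash
cat >> h.py <<'E'
def quat(psi,tilt=0,flip=1):
    # tilt: rotation about section x (raises +y end when positive)
    x=np.array([0,0,-1.]); z=flip*np.array([np.cos(psi),np.sin(psi),0]); y=np.cross(z,x)
    M=R.from_rotvec(tilt*np.array([np.cos(psi),np.sin(psi),0])).as_matrix()@np.stack([x,y,z],1)
    q=R.from_matrix(M).as_quat(); return q[[3,0,1,2]]
def st(): print('t',read_clock(),'p',np.round(read_eef_pos(),4),'F',np.round(read_wrist_force(),2),'T',np.round(read_wrist_torque(),3),'w',round(float(read_gripper_width()),4),flush=True)
E
python3 - <<'E'
from h import *
print(rm(read_tcp_rot()).round(2)); j=read_joints()
for f in(1,-1):
    for p,psi in (((.5264,-.2054,.081),-.16),((.583,.2,.3),.255),((.583,.2,.145),.255)):
        q=ik(np.array(p),quat(psi,0,f)); print(f,p,None if q is None else np.round(q,2))
E
```

```text
[[-0.    0.94  0.35]
 [ 0.    0.35 -0.94]
 [-1.    0.   -0.  ]]
1 (0.5264, -0.2054, 0.081) [-0.43  0.02  1.57 -0.    1.55 -0.27]
1 (0.583, 0.2, 0.3) [ 0.28  0.16  1.03 -0.    1.95  0.02]
1 (0.583, 0.2, 0.145) [ 0.28  0.13  1.34 -0.    1.67  0.02]
-1 (0.5264, -0.2054, 0.081) None
-1 (0.583, 0.2, 0.3) None
-1 (0.583, 0.2, 0.145) None
```

```bash
python3 - <<'E'
from h import *
a=np.load('pose.npz')['sec']; q=quat(a[2])
move_pose([a[0],a[1],.2],q); st()
servo_line([a[0],a[1],.083],v=.1,stop_force=6); st()
gripper_to(.03,force=20); st()
snap('top','top1');snap('scene','scene1')
import cv2
A=cv2.imread('pics/top1.png')[180:260,260:400];B=cv2.imread('pics/scene1.png')[190:310,150:310]
cv2.imwrite('pics/m1.png',cv2.resize(np.vstack([cv2.resize(A,(640,366)),cv2.resize(B,(640,480))]),(440,580)))
E
```

```text
t 1.8417 p [ 0.5261 -0.2064  0.2001] F [-0.31  0.54 -0.13] T [ 0.025 -0.019  0.061] w 0.0856
t 3.1583 p [ 0.5269 -0.2057  0.084 ] F [ 0.01 -0.06 -0.12] T [ 0.009 -0.078 -0.033] w 0.0851
t 3.7333 p [ 0.5264 -0.2054  0.083 ] F [-0.56  0.22  0.13] T [-0.007  0.022 -0.022] w 0.0299
```

View pics/m1.png

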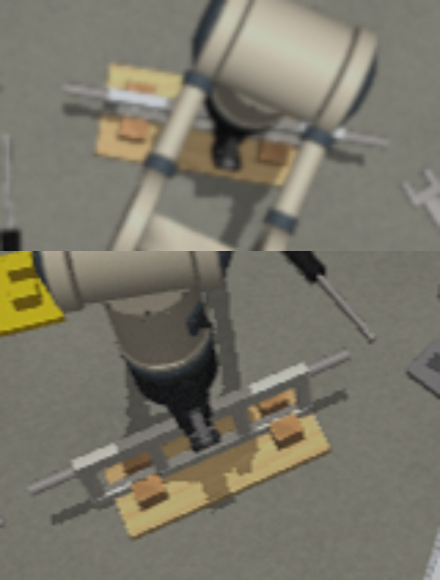

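The picture shows the fingers straddling the middle of the rail. I'll close in small steps, watching the side force.

```bash
python3 - <<'E'
from h import *
for w in (.022,.019,.017,.0155,.014):
    gripper_to(w,force=20); st()
gripper_to(.0,force=20); st(); pause(.3); st()
a=np.load('pose.npz')['sec']; print('Fx_local',read_wrist_force()[:2]@[np.cos(a[2]),np.sin(a[2])])
E
```

```text
t 4.0833 p [ 0.5264 -0.2055  0.083 ] F [-0.11  0.21  0.09] T [-0.048  0.    -0.05 ] w 0.0218
t 4.3 p [ 0.5264 -0.2054  0.083 ] F [-0.42  0.83  0.01] T [-0.039 -0.025 -0.009] w 0.019
t 4.5167 p [ 0.5264 -0.2055  0.083 ] F [-0.07 -0.07 -0.02] T [ 0.035 -0.03  -0.032] w 0.017
t 4.7333 p [ 0.5264 -0.2054  0.083 ] F [0.15 0.69 0.29] T [-0.016  0.017  0.007] w 0.015
t 4.95 p [ 0.5264 -0.2054  0.083 ] F [ 0.07 -0.69  0.02] T [ 0.03  -0.022 -0.001] w 0.0139
t 5.1667 p [ 0.5264 -0.2055  0.083 ] F [ 0.75  0.01 -0.44] T [ 0.008  0.057 -0.027] w 0.0117
t 5.4667 p [ 0.5264 -0.2054  0.083 ] F [-0.78  0.66  0.85] T [ 0.083  0.1   -0.033] w 0.0119
Fx_local -0.8796828148974476
```

No side load. Next I firm the grip and lift straight up.

```bash
python3 - <<'E'
from h import *
gripper_to(0,force=60); st()
p=read_eef_pos(); q=read_tcp_rot()
servo_line([p[0],p[1],.13],v=.05,stop_force=15); st()
servo_line([p[0],p[1],.305],v=.2); pause(.3); 
F=[];T=[]
for i in range(15): F.append(read_wrist_force());T.append(read_wrist_torque());pause(.02)
print(np.mean(F,0),np.std(F,0),np.mean(T,0)); st()
s=np.load('pose.npz')['st'];psi=.257
h=s[:2]-.010*np.array([np.cos(psi),np.sin(psi)]); print(h)
move_pose([h[0],h[1],.305],quat(psi)); st()
F=[]; 
pause(.3)
for i in range(15): F.append(read_wrist_force());pause(.02)
print(np.mean(F,0))
snap('top','top2');snap('scene','scene2')
A=cv2.imread('pics/top2.png')[120:245,110:290];B=cv2.imread('pics/scene2.png')[90:290,250:450]
cv2.imwrite('pics/m2a.png',cv2.resize(A,None,fx=4.4,fy=4.4,interpolation=2));cv2.imwrite('pics/m2b.png',cv2.resize(B,None,fx=3,fy=3,interpolation=2))
E
```

```text
t 5.6833 p [ 0.5265 -0.2055  0.0831] F [0.45 0.71 1.93] T [0.022 0.033 0.001] w 0.0111
t 6.775 p [ 0.5263 -0.2054  0.1294] F [-0.37  0.23 -4.84] T [-0.02   0.043 -0.052] w 0.011
[-0.2104623  -0.28728652 -4.04071931] [0.35744613 0.52199427 0.46683804] [-0.00112762 -0.00791995  0.00469344]
t 8.35 p [ 0.5265 -0.2055  0.305 ] F [ 0.58 -0.57 -3.71] T [0.03  0.003 0.016] w 0.0113
[0.58307767 0.19967281]
t 9.8667 p [0.5834 0.1984 0.3051] F [ 1.05  0.12 -3.78] T [0.022 0.005 0.014] w 0.011
[ 0.11250263 -0.10907583 -4.12177543]
```

View pics/m2a.png

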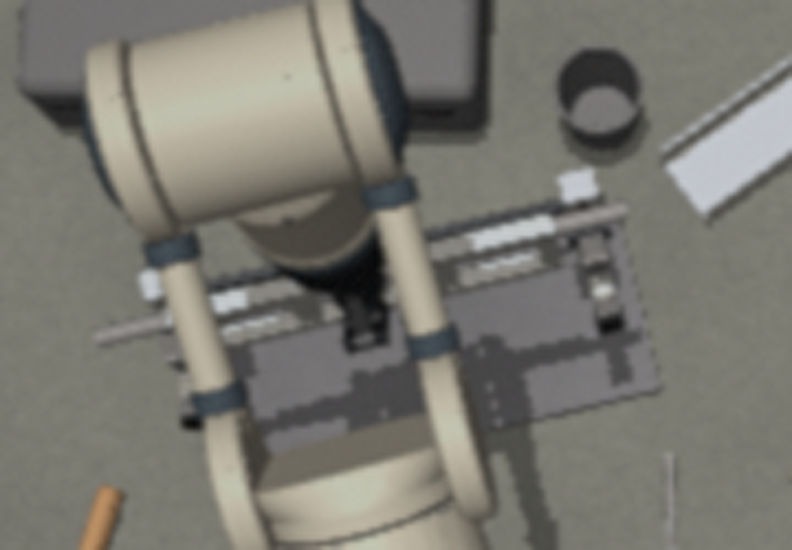

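View pics/m2b.png

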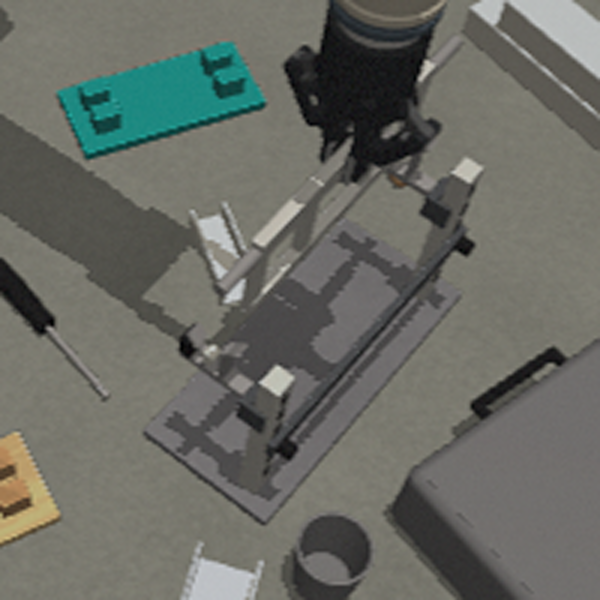

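Top view: pin tips at (97,338) and (626,211) in the crop. Scene view: (462,42) and (222,288) in the crop. I know the held pose from the arm, so I'll run a joint adjustment of camera corrections and stand pose.

```bash
cat > ba.py <<'E'
from h import *
from scipy.optimize import least_squares
C={n:np.load(f'pics/{n}0.npz') for n in('top','scene')}
def proj(n,W,d):
    c=C[n];M=R.from_rotvec(d[3:]).as_matrix()@rm(c['rotation']);q=(W-c['xyz']-d[:3])@M; K=c['intrinsics']
    return np.stack([K[0,0]*q[:,0]/-q[:,2]+K[0,2],-K[1,1]*q[:,1]/-q[:,2]+K[1,2]],-1)
def unc(o,s,p): return (np.array(p,float)+.5)/s-.5+np.array(o)
def place(L,x,y,psi,dz=0):
    L=np.array(L,float)/1000;c,s=np.cos(psi),np.sin(psi)
    return np.stack([x+c*L[:,0]-s*L[:,1],y+s*L[:,0]+c*L[:,1],L[:,2]+dz],-1)
sec=[(0,120,12),(0,-120,12),(0,165,0),(0,-165,0)]
stp=[(50,143,212),(50,-143,212),(-75,170,12),(-75,-170,12),(75,-170,12)]
O={'top':[unc((270,190),6,[(147,122),(598,196),(62,110),(682,213)]),unc((110,120),4.4,[(97,338),(626,211)]),unc((135,145),5.8,[(65,227),(618,101),(160,500),(727,368),(668,128)])],
'scene':[unc((150,215),5.5,[(608,97),(150,291),(698,71),(62,344)]),unc((250,90),3,[(462,42),(222,288)]),unc((290,130),4.4,[(510,75),(230,383),(328,147),(38,458),(215,590)])]}
P1=(.5264,-.2055);P2=(.5831,.1997)
def model(p,full=False,base=1):
    off=p[0];stn=p[1:4];sy=p[4]; r=[];out={}
    for i,n in enumerate(('top','scene')):
        d=p[5+6*i:11+6*i]
        s1=place(np.array(sec)+[0,off*1000,0],*P1,sy,.100)
        s2=place(np.array(sec[2:])+[0,off*1000,0],*P2,.257,.322)
        s3=place(stp,*stn)
        e=[proj(n,W,d)-o for W,o in zip((s1,s2,s3),O[n])]; e[2][2:]*=base
        out[n]=e; r+= [np.concatenate(e).ravel()/0.7, d[:3]/.002, d[3:]/.004]
    r.append([ (p[0])/.004,(p[4]+.1626)/.01])
    return out if full else np.concatenate(r)
for base in(1,0.):
    x=np.r_[0,.593,.202,.254,-.16,np.zeros(12)]
    s=least_squares(lambda p:model(p,base=base),x,loss='soft_l1')
    J=s.jac;cov=np.linalg.inv(J.T@J)
    print('base',base,'off',s.x[0].round(4),'stand',s.x[1:4].round(4),'+-',np.sqrt(np.diag(cov))[1:4].round(4),'d',s.x[5:].round(4))
    for n,e in model(s.x,True,base=base).items(): print(n,[k.round(1).tolist() for k in e])
    psi=s.x[3]; print('hook line',s.x[1:3]-.01*np.array([np.cos(psi),np.sin(psi)]))
    for n,i in(('top',5),('scene',11)):
        c=dict(C[n]); d=s.x[i:i+6]; c['xyz']=c['xyz']+d[:3]; q=(R.from_rotvec(d[3:])*R.from_quat(c['rotation'][[1,2,3,0]])).as_quat(); c['rotation']=q[[3,0,1,2]]
        P=cloud(c).reshape(-1,3); dd=P[:,:2]-s.x[1:3]; cc,ss=np.cos(psi),np.sin(psi)
        L=np.stack([cc*dd[:,0]+ss*dd[:,1],-ss*dd[:,0]+cc*dd[:,1],P[:,2]],-1)*1000
        m=(abs(L[:,0])<60)&(abs(L[:,1])<120)&(L[:,2]<40); print(n,'base z',np.median(L[m][:,2]))
        for sg in(1,-1):
            m=(abs(L[:,1]-sg*143)<14)&(L[:,2]>60)
            row=[]
            for xx in range(-48,40,4):
                k=m&(abs(L[:,0]-xx)<2); row.append((xx,int(np.percentile(L[k][:,2],85)) if k.sum()>1 else None))
            print(n,sg,row); k=m&(L[:,2]>150)&(L[:,0]<33); print('  y mid hook',np.percentile(L[k][:,1],[3,50,97]).round(1))
E
python3 ba.py
```

```text
base 1 off -0.0003 stand [0.5916 0.2023 0.2644] +- [0.0016 0.0028 0.0076] d [ 0.0005  0.0001  0.0004  0.0007 -0.0014  0.0003  0.0004 -0.0004 -0.0006
 -0.0011  0.0027  0.0034]
top [[[0.0, -0.4], [0.3, 0.1], [-0.0, -0.1], [-0.5, 0.1]], [[0.2, 0.2], [-0.0, -0.1]], [[0.0, -0.5], [-0.5, -2.4], [-0.5, 3.2], [1.0, 0.7], [0.2, -0.0]]]
scene [[[1.5, -0.5], [-0.3, 0.6], [0.3, -0.2], [0.1, -0.1]], [[-0.9, -0.1], [-0.2, 1.2]], [[1.6, 0.4], [3.2, 1.7], [-1.4, -2.1], [-1.5, -0.6], [-0.5, -0.1]]]
hook line [0.58192329 0.19966849]
top base z 13.040828378389602
top 1 [(-48, 174), (-44, 192), (-40, 199), (-36, 202), (-32, 194), (-28, 190), (-24, 183), (-20, 186), (-16, 186), (-12, 182), (-8, 167), (-4, 206), (0, 210), (4, 215), (8, 220), (12, 176), (16, 167), (20, 167), (24, 170), (28, 172), (32, 171), (36, 197)]
  y mid hook [134.2 141.8 152.7]
top -1 [(-48, 193), (-44, 202), (-40, 198), (-36, 194), (-32, 190), (-28, 184), (-24, 187), (-20, 186), (-16, 177), (-12, 169), (-8, 205), (-4, 217), (0, 219), (4, 220), (8, None), (12, None), (16, None), (20, 171), (24, 173), (28, 172), (32, 202), (36, 213)]

[... 1712 characters left out ...]
(24, None), (28, 170), (32, 172), (36, 172)]
  y mid hook [-155.6 -139.  -129.6]
scene base z 12.438239458029464
scene 1 [(-48, None), (-44, 191), (-40, 192), (-36, 198), (-32, 195), (-28, 190), (-24, 180), (-20, 184), (-16, 184), (-12, 181), (-8, 166), (-4, 204), (0, 203), (4, 213), (8, 216), (12, 217), (16, 169), (20, 167), (24, 168), (28, 170), (32, 169), (36, 169)]
  y mid hook [132.7 138.7 151.5]
scene -1 [(-48, None), (-44, 191), (-40, 197), (-36, 201), (-32, 198), (-28, 193), (-24, 190), (-20, 183), (-16, 185), (-12, 184), (-8, 168), (-4, 204), (0, 206), (4, 212), (8, 215), (12, 218), (16, 168), (20, 168), (24, 168), (28, 171), (32, 170), (36, 170)]
  y mid hook [-152.7 -138.9 -130. ]
```

The posts-only fit makes both hooks agree in both cameras: back wall at x≈-3 and flare tops about 218, so floors are about 165. That gives a hook line of (0.5765, 0.1994) and yaw 0.246. Next I move there and go down with force guards.

```bash
cat >> h.py <<'E'
HX,HY,PSI=.5765,.1994,.246
def fm(n=10):
    F=[];T=[]
    for i in range(n): F.append(read_wrist_force());T.append(read_wrist_torque());pause(.017)
    F=np.mean(F,0);T=np.mean(T,0);c,s=np.cos(PSI),np.sin(PSI);M=np.array([[c,s,0],[-s,c,0],[0,0,1]])
    return M@F,M@T
E
python3 - <<'E'
from h import *
servo_line([HX,HY,.29],v=.08,frame=quat(PSI)); print('free',fm(20))
r=servo_line([HX,HY,.205],v=.08,stop_force=4); print(r,fm()); st()
snap('top','top3');snap('scene','scene3')
A=cv2.imread('pics/top3.png')[145:235,130:270];B=cv2.imread('pics/scene3.png')[110:270,270:430]
cv2.imwrite('pics/m3a.png',cv2.resize(A,None,fx=5.5,fy=5.5,interpolation=2));cv2.imwrite('pics/m3b.png',cv2.resize(B,None,fx=3.7,fy=3.7,interpolation=2))
E
```

```text
free (array([-0.07084271,  0.08282756, -4.06643954]), array([ 0.01162408, -0.00791656, -0.00112191]))
False (array([ 0.07282962, -0.00980731, -4.05231063]), array([6.11449886e-03, 8.65083138e-05, 1.05315442e-02]))
t 12.5833 p [0.5767 0.1995 0.2057] F [ 0.87 -0.76 -3.29] T [-0.037 -0.025  0.021] w 0.0105
```

View pics/m3a.png

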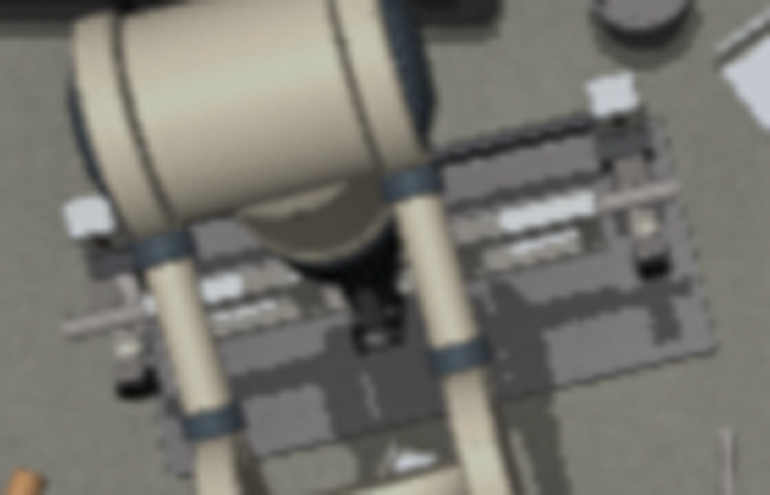

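View pics/m3b.png

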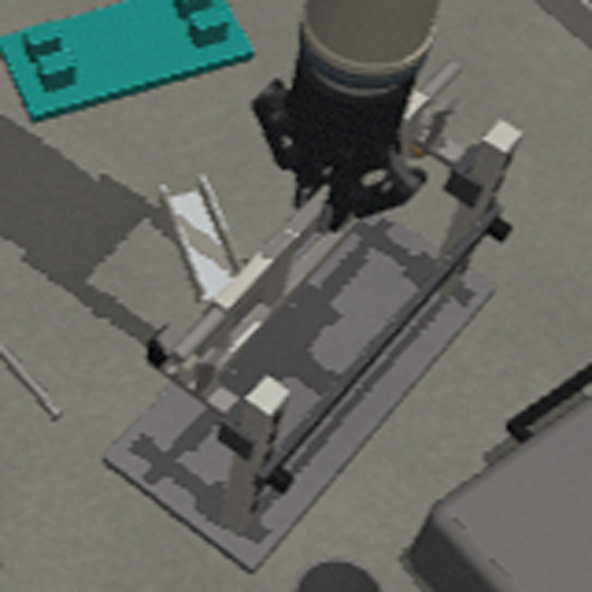

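The pins sit centred over both hooks and about 11 mm behind the rollers' free centres, as intended. Now I feel downward slowly.

```bash
python3 - <<'E'
from h import *
r=servo_line([HX,HY,.182],v=.04,stop_force=3); print(r,*[x.round(2) for x in fm()],read_eef_pos().round(4))
if not r:
    r=servo_line([HX,HY,.158],v=.012,stop_force=2.5); print(r,*[x.round(2) for x in fm(15)],read_eef_pos().round(4),read_clock())
E
```

```text
False [ 0.18  0.08 -3.74] [-0.   -0.01 -0.01] [0.5767 0.1995 0.1825]
True [4.97 0.25 5.15] [-0.03 -0.75  0.04] [0.5772 0.1996 0.1723] 14.8
```

Contact is at TCP 0.1723, so the floor is about 167 mm, with no moment about x (both hooks even). I press on in half-millimetre steps under a load cap.

```bash
cat > step.py <<'E'
from h import *
def steps(z0,z1,dz,cap,x=HX,y=HY,frame=None):
    z=z0
    while z>z1:
        z-=dz; r=servo_line([x,y,z],v=.01,frame=frame,stop_force=6)
        F,T=fm(6); print(f'{z:.4f} {read_eef_pos()[2]:.4f}',r,F.round(2),T.round(3),'load',round(F[2]+4.05,1),round(read_clock(),1),flush=True)
        if F[2]+4.05>cap: break
    return z
E
python3 - <<'E'
from step import *
steps(.1725,.166,.0005,14)
E
```

```text
0.1720 0.1725 False [4.53 0.5  4.73] [-0.069 -0.702  0.05 ] load 8.8 15.2
0.1715 0.1723 False [5.39 0.03 5.52] [-0.038 -0.874  0.067] load 9.6 15.6
0.1710 0.1720 False [5.99 0.44 6.29] [ 0.001 -0.938  0.076] load 10.3 15.9
0.1705 0.1716 False [ 6.8  -0.08  5.66] [ 0.068 -1.054  0.065] load 9.7 16.3
0.1700 0.1710 False [7.67 0.29 5.56] [ 0.059 -1.178  0.042] load 9.6 16.6
0.1695 0.1704 False [7.91 0.01 4.78] [ 0.056 -1.259  0.034] load 8.8 17.0
0.1690 0.1697 False [8.46 0.19 3.6 ] [ 0.048 -1.349  0.014] load 7.6 17.3
0.1685 0.1690 False [9.14 0.1  3.45] [ 0.04  -1.433  0.034] load 7.5 17.7
0.1680 0.1683 False [9.73 0.23 3.05] [ 0.084 -1.508  0.026] load 7.1 18.0
0.1675 0.1677 False [10.22  0.18  2.39] [ 0.098 -1.579  0.021] load 6.4 18.4
0.1670 0.1670 False [10.51  0.59  1.2 ] [ 0.092 -1.642  0.047] load 5.2 18.7
0.1665 0.1662 False [10.67  0.2   0.6 ] [ 0.079 -1.682  0.031] load 4.6 19.1
0.1660 0.1656 False [11.14  0.49 -0.23] [ 0.099 -1.731  0.023] load 3.8 19.4
```

Both rollers are being passed, since the load falls while the side push grows. Continuing.

```bash
python3 - <<'E'
from step import *
steps(.166,.153,.0007,10)
E
```

```text
0.1653 0.1645 False [11.34  0.41 -1.37] [ 0.081 -1.796  0.002] load 2.7 19.8
0.1646 0.1635 False [11.73  0.25 -1.94] [ 0.093 -1.833 -0.011] load 2.1 20.1
0.1639 0.1625 False [12.05  0.49 -3.37] [ 0.104 -1.852  0.002] load 0.7 20.5
0.1632 0.1614 False [12.05  0.63 -4.13] [ 0.096 -1.862 -0.007] load -0.1 20.8
0.1625 0.1603 False [11.58  0.51 -5.4 ] [ 0.07  -1.863 -0.004] load -1.4 21.2
0.1618 0.1592 False [11.82  0.3  -6.5 ] [ 0.129 -1.843 -0.026] load -2.4 21.5
0.1611 0.1580 False [11.65  0.02 -7.58] [ 0.102 -1.822 -0.021] load -3.5 21.9
0.1604 0.1568 False [10.94  0.39 -9.1 ] [ 0.105 -1.766 -0.011] load -5.1 22.2
0.1597 0.1555 False [ 10.57   0.48 -10.64] [ 0.109 -1.655 -0.014] load -6.6 22.6
0.1590 0.1551 False [10.07  0.44 -9.66] [ 0.009 -1.609 -0.029] load -5.6 22.9
0.1583 0.1550 False [ 9.5   0.51 -7.32] [ 0.024 -1.445 -0.062] load -3.3 23.3
0.1576 0.1550 False [ 8.54  0.45 -5.13] [-0.031 -1.288 -0.03 ] load -1.1 23.6
0.1569 0.1550 False [ 7.1   0.77 -3.09] [-0.028 -1.098 -0.013] load 1.0 24.0
0.1562 0.1550 False [ 6.14  0.18 -0.72] [-0.038 -0.966 -0.017] load 3.3 24.3
0.1555 0.1549 False [ 5.34 -0.16  1.21] [-0.041 -0.808 -0.059] load 5.3 24.7
0.1548 0.1549 False [4.05 0.21 3.71] [-0.057 -0.648 -0.074] load 7.8 25.0
0.1541 0.1549 False [ 3.52 -0.24  5.86] [-0.071 -0.484 -0.053] load 9.9 25.4
0.1534 0.1549 False [2.03 0.28 8.57] [-0.077 -0.287 -0.044] load 12.6 25.7
```

It bottoms firmly at TCP z = 0.1549 (pin 0.172, floor 0.166). The 19 N rise there moved the moment by only 0.2 N m, so both sides seated. I'll relax to about the section's own weight and check in the images while still holding it.

```bash
python3 - <<'E'
from h import *
servo_line([HX,HY,.1556],v=.01); print(*[x.round(2) for x in fm()])
d=np.array([np.cos(PSI),np.sin(PSI)])
for k in(.001,.002):
    servo_line([HX+k*d[0],HY+k*d[1],.1556],v=.01); print(k,*[x.round(2) for x in fm()],read_eef_pos().round(4))
snap('top','top4');snap('scene','scene4')
def cr(n,x,y,w,h): return cv2.resize(cv2.imread(f'pics/{n}.png')[y:y+h,x:x+w],(390,290),interpolation=2)
cv2.imwrite('pics/m4.png',np.vstack([np.hstack([cr('top4',135,175,54,40),cr('top4',220,155,54,40)]),np.hstack([cr('scene4',370,130,54,40),cr('scene4',300,190,54,40)])]))
cv2.imwrite('pics/m4b.png',np.vstack([np.hstack([cr('top3',135,175,54,40),cr('top3',220,155,54,40)]),np.hstack([cr('scene0',370,130,54,40),cr('scene0',300,190,54,40)])]))
E
```

```text
[5.2  0.35 1.51] [-0.06 -0.84 -0.04]
0.001 [ 2.83 -0.17  0.3 ] [-0.08 -0.43 -0.03] [0.5771 0.1995 0.1549]
0.002 [ 3.16 -0.15 -2.77] [-0.08 -0.53 -0.02] [0.5783 0.1998 0.155 ]
```

View pics/m4.png

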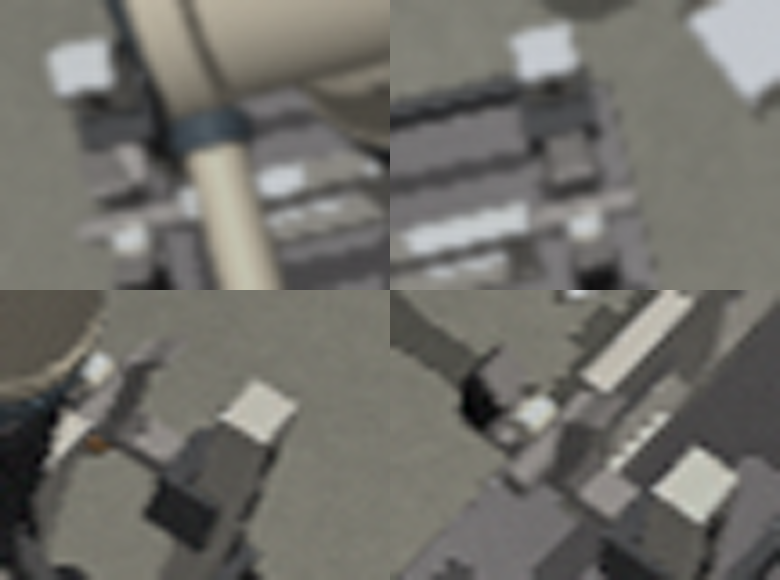

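View pics/m4b.png

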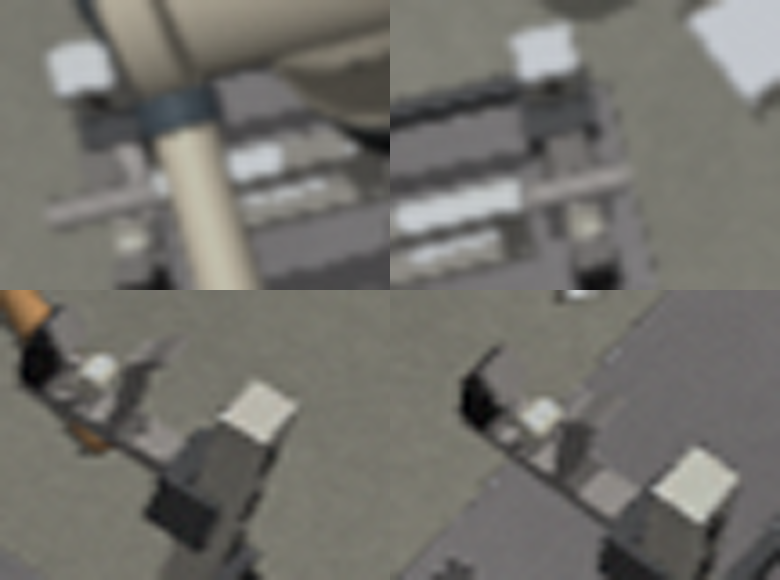

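Both pins now lie in their troughs with the white rollers over them. I'll compare roller positions before and after with centroids.

```bash
python3 - <<'E'
from h import *
ref={'scene':['scene0','scene4'],'top':['top0','top3','top4']}
box={('scene','+y'):(378,135,12,12),('scene','-y'):(315,200,11,12),('top','+y'):(147,203,11,9),('top','-y'):(242,182,11,9)}
for (cam,s),(x,y,w,h) in box.items():
    for n in ref[cam]:
        g=cv2.imread(f'pics/{n}.png')[y:y+h,x:x+w].min(2).astype(float); W=np.clip(g-165,0,None); v,u=np.mgrid[:h,:w]
        print(cam,s,n,round(x+(W*u).sum()/W.sum(),2),round(y+(W*v).sum()/W.sum(),2),int(W.sum()))
E
```

```text
scene +y scene0 383.17 140.15 143
scene +y scene4 383.07 140.0 134
scene -y scene0 320.45 206.65 176
scene -y scene4 319.84 206.27 219
top +y top0 152.24 206.98 258
top +y top3 152.2 208.0 5
top +y top4 152.49 207.39 176
top -y top0 246.32 184.94 278
top -y top3 nan nan 0
top -y top4 246.51 185.46 179<stdin>:7: RuntimeWarning: invalid value encountered in scalar divide
```

Both rollers have shifted toward -x by 1 to 2 mm (the scene view gives less for the +y one). As a second check while holding, I do a small tug: level pull-down on both sides confirms both catches engage.

```bash
python3 - <<'E'
from h import *
d=np.array([np.cos(PSI),np.sin(PSI)]);X,Y=np.array([HX,HY])+.001*d
for z in(.1556,.1575,.159,.154,.1536,.1556):
    servo_line([X,Y,z],v=.01); F,T=fm(12); print(z,F.round(2),T.round(3),read_eef_pos().round(4))
print(read_clock())
E
```

```text
0.1556 [ 7.92  0.22 -5.62] [-0.076 -1.233  0.006] [0.5782 0.1998 0.155 ]
0.1575 [ 9.2   0.04 -9.52] [ 0.043 -1.399 -0.019] [0.578  0.1997 0.1557]
0.159 [ 9.77  0.14 -9.69] [ 0.04  -1.56  -0.005] [0.5782 0.1998 0.1573]
0.154 [ 5.57 -0.18 -0.85] [-0.077 -0.863 -0.011] [0.5782 0.1998 0.155 ]
0.1536 [ 5.55 -0.1   1.66] [-0.088 -0.809  0.002] [0.5782 0.1999 0.155 ]
0.1556 [ 8.19  0.02 -4.87] [-0.072 -1.27  -0.003] [0.5782 0.1998 0.155 ]
30.5417
```

Under a 5 N upward tug both catches hold evenly (Tx about 0.04 N m), and it reseats at the same 0.155. I null the vertical force and let go.

```bash
python3 - <<'E'
from h import *
d=np.array([np.cos(PSI),np.sin(PSI)]);X,Y=np.array([HX,HY])+.002*d
servo_line([X,Y,.1538],v=.01); F,T=fm(12); print(F.round(2),T.round(2))
gripper_to(.02,force=20); print(*[x.round(2) for x in fm(8)]);st()
gripper_to(.045); pause(.3); print(*[x.round(2) for x in fm(8)]);st()
r=servo_line([X,Y,.26],v=.06,stop_force=4); print(r); st()
if not r:
    move_pose([.45,-.05,.32],quat(PSI)); st()
    snap('top','top5');snap('scene','scene5')
    A=cv2.imread('pics/top5.png')[145:235,130:270];B=cv2.imread('pics/scene5.png')[110:270,270:430]
    cv2.imwrite('pics/m5a.png',cv2.resize(A,None,fx=5.5,fy=5.5,interpolation=2));cv2.imwrite('pics/m5b.png',cv2.resize(B,None,fx=3.7,fy=3.7,interpolation=2))
E
```

```text
[ 0.32 -0.32  5.63] [-0.13 -0.    0.  ]
[ 0.28 -0.02  0.09] [-0.02  0.01  0.  ]
t 31.4917 p [0.5781 0.1999 0.1532] F [ 0.35 -0.33 -0.41] T [-0.034 -0.013  0.008] w 0.0198
[ 0.07 -0.12 -0.12] [0.   0.   0.01]
t 32.2917 p [0.5784 0.1999 0.1538] F [-0.33 -0.62 -0.27] T [0.01  0.035 0.048] w 0.045
False
t 34.2083 p [0.5783 0.1999 0.2595] F [-0.58 -0.91  0.05] T [-0.014 -0.059  0.023] w 0.0449
t 35.3167 p [ 0.4504 -0.0495  0.3196] F [-0.11 -0.59  0.31] T [ 0.014 -0.027  0.046] w 0.0453
```

View pics/m5a.png

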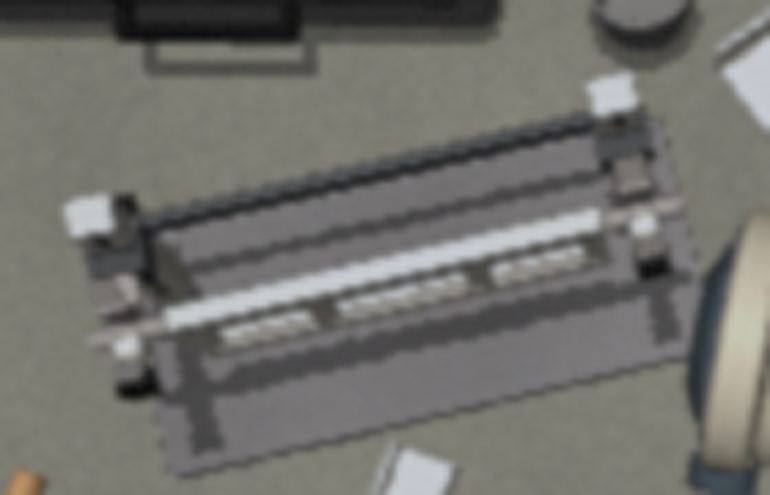

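View pics/m5b.png

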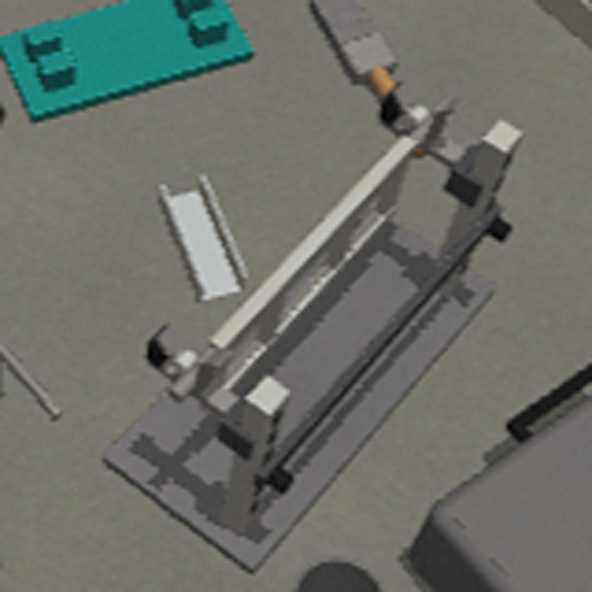

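The section hangs free, with its rail from crop (165,322) to (600,220) between the hooks and the rollers over both pins. One last check on levelness, stillness and the bystanders.

```bash
python3 - <<'E'
from h import *
pause(.7)
a=snap('top','top6');b=snap('scene','scene6')
for n,c in(('top',a),('scene',b)):
    P=cloud(c).reshape(-1,3); dd=P[:,:2]-[.5779,.1997]; cc,ss=np.cos(PSI),np.sin(PSI)
    L=np.stack([cc*dd[:,0]+ss*dd[:,1],-ss*dd[:,0]+cc*dd[:,1],P[:,2]],-1)*1000
    m=(abs(L[:,1])<115)&(abs(L[:,0])<8)&(L[:,2]>176)&(L[:,2]<195); f=np.polyfit(L[m,1],L[m,2],1); print(n,'rail top z',m.sum(),f[1].round(1),'drop over 286mm',(f[0]*286).round(1),'x tilt',np.polyfit(L[m,1],L[m,0],1).round(3))
box={('scene','+y'):(378,135,12,12),('scene','-y'):(315,200,11,12),('top','+y'):(147,203,11,9),('top','-y'):(242,182,11,9)}
for (cam,s),(x,y,w,h) in box.items():
    for n in (cam+'0',cam+'5',cam+'6'):
        g=cv2.imread(f'pics/{n}.png')[y:y+h,x:x+w].min(2).astype(float); W=np.clip(g-165,0,None); v,u=np.mgrid[:h,:w]
        print(cam,s,n,round(x+(W*u).sum()/W.sum(),2),round(y+(W*v).sum()/W.sum(),2),int(W.sum()))
for x,y in(('top0','top6'),('top5','top6'),('scene5','scene6')):
    D=cv2.absdiff(cv2.imread(f'pics/{x}.png'),cv2.imread(f'pics/{y}.png')).max(2); print(x,y,(D>40).sum())
    if x=='top0': cv2.imwrite('pics/d.png',D)
E
```

```text
top rail top z 338 183.6 drop over 286mm -0.1 x tilt [-1.000e-03 -1.662e+00]
scene rail top z 262 183.6 drop over 286mm -1.0 x tilt [1.000e-03 2.925e+00]
scene +y scene0 383.17 140.15 143
scene +y scene5 382.9 139.99 146
scene +y scene6 382.85 139.99 144
scene -y scene0 320.45 206.65 176
scene -y scene5 319.97 206.36 219
scene -y scene6 319.95 206.37 219
top +y top0 152.24 206.98 258
top +y top5 152.5 207.38 194
top +y top6 152.51 207.38 196
top -y top0 246.32 184.94 278
top -y top5 246.51 185.26 209
top -y top6 246.5 185.27 210
top0 top6 22103
top5 top6 0
scene5 scene6 104
```

View pics/d.png

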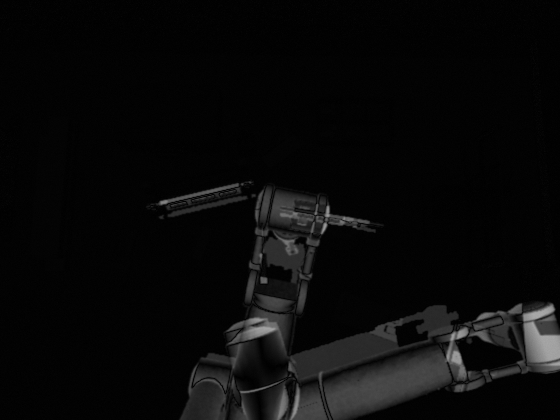

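View pics/scene6.png

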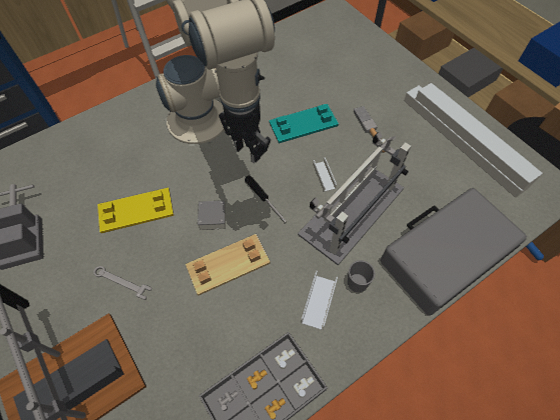

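The rail is level (top at 183.6 mm in both cameras, so the pins are at about 172). The rollers are displaced alike and the picture is still. Only the section and the arm have moved. Handing in.

```bash
python3 -c "
from bench import *
print(read_clock()); print(sign_off())"
```

```text
36.2167
the job is handed in; nothing more can be done
None
```

The cable tray section is hanging on the stand with both pins home under the roller catches, and I handed the job in at 36.2 s of the 69 s allowed. I gripped the rail in the middle, lifted it straight out of the cradle (it weighs about 0.41 kg), lowered it over the hooks by feel and pressed until it bottomed.

**Before letting go:**
- **Seating:** the pins stopped firmly at about 172 mm, which puts the trough floors near 166 mm. The moment stayed close to zero, so both sides seated evenly.
- **Catches:** a small upward tug of about 5 N was held evenly by both, and the section then seated again at the same height.
- **Hook load:** the largest downward load I read was about 12.6 N. There was also a sideways push of up to about 12 N as the rollers passed. The combined force stayed below the two-kilo limit in every reading.

**After letting go:** the rail is level to within 1 mm, and nothing in the stand area changed between the last pictures. The comparison with the first pictures shows only the section and the arm moved.

**Disagreements:**
- The two cameras differed by about 5 mm on positions.
- The base corners of the stand did not fit well with its posts, so I used the posts and hooks instead.
- I measured the roller shifts only from pictures: about 1 to 1.5 mm toward -x at both hooks, with the scene camera showing less at the +y hook. This is at the low end of the 1 to 4 mm given for a pin that is home, so I relied mainly on the force checks.

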